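# Set the hem marker to its third notch

### The arm

A 6-joint arm with a two-finger parallel gripper is mounted at the origin on a cart in front of the work surface, level with it; the furniture and walls round the work are solid. World frame = base frame: x ahead of the robot, y to its left, z up, the work surface at z = 0. Lengths are in mm, angles in rad, forces in N, time in s.
With the tool pointing down it reaches from about 200 to 875 mm from the base axis. Payload 3.4 kg.
Tool frame: the origin (TCP) lies midway between the tips of the shut fingers; the grasp point (between the pads) lies grip_point_offset behind it (grip_point_offset is the distance from the TCP to the grasp point, in mm); z points along the fingers, y is the line along which they close (so a half turn about z gives the same grasp; the last joint's range is limited). The gripper opens to 94 mm and grips with 3 to 60 N. Pads are 16 mm wide; open, the fingers measure 119 mm over their backs; the gripper's body (75 mm by 177 mm) begins 78 mm behind the grasp point.
Start: joints at [-1.352, 0.276, 1.505, -0, 1.361, -0.121], TCP at [191.647, -542.159, 205.493] pointing down, gripper open.
Joint ranges: [-2.89, 2.89], [-0.75, 2.08], [0.22, 2.7], [-1.18, 4.32], [0.11, 2.71], [-2.7, 2.7]. Speed limits (rad/s): [2.57, 2.57, 3.14, 3.14, 3.14, 3.14].

### API

Orientations are given as [roll, pitch, yaw] about the fixed x, y, z axes, in that order (R = Rz(yaw) Ry(pitch) Rx(roll)).
In Python, from plant import observe, get_image, camera_info, finish_job, grip_point_offset gives the robot as it stands. The module is installed in compiled form; this text tells all that it offers.
- The arm moves only by the shell command python3 -m creep 'ROWS'. ROWS is JSON, a list that holds one entry, the list of rows, each a list of 5 numbers: the shift along the world's x, y, z in units of 40 mm (1.0 is 40 mm), then the turn about the world's z in units of 6 degrees (1.0 is 6 degrees), then the finger opening in mm, from 0 to 94. In form: [[[tx, ty, tz, spin, fingers], ...]]. A call has exactly 5 rows; each row shifts and turns the commanded pose from where the row before left it; what a row does not reach is not made up. A row lasts 1/8 s, in which the tool goes at most 62.5 mm and 10.7 degrees, less where a joint would pass 70% of its speed; a pose out of reach is approached as far as the arm can. A call is refused whole if a number of a shift passes 1 or a number of a turn 1, either way. A call with a gripper value outside its range is refused whole. The fingers move at their own pace and stop on an object; the grip force is fixed at half the most. Time passes only in rows, so rows that do not move let the fingers close, or fill a call up. It gives the time, the measured TCP pose, the force, the opening and the grip force at its end, in the units of the state.
- observe(): the state, without advancing time (a new reading comes with each control period).
- get_image(name): name is "side" or "top"; returns the picture (420x560x3 uint8, blue, green, red); there is no depth.
- camera_info(name): a dict with "vfov" (degrees; the focal length in pixels is half the picture's height over the tangent of half this angle, whatever the lens; pixels are square), "cx", "cy" (the principal point, pixels), "camera_from_world" (4x4, takes a point from world to camera coordinates). Camera axes: x right, y down, z forward; pixel columns grow to the right and rows downward; lengths in mm; the calibration is good to about 2 mm. A picture is of the moment at which its call begins. camera_info takes no time and is no camera call.
- finish_job(): hands the job in; it is judged then, once.
The state is a dict: "clock": time; "joints": joint angles; "joint_vel": joint speeds; "joint_torque": joint torques, N m; "tcp_pos": TCP position; "orientation": TCP orientation; "ft_force": force on the tool from outside, world axes, zero at the start; "wrist_torque": the same for the moment, N m; "grip_width": opening from 0.0 (shut) to 1.0 (fully open); "finger_force": force on a finger pad.
Only numpy, scipy, OpenCV 4.12 (cv2) and the standard library are available. Lean on these libraries where they do the work, as an engineer would, in place of code of your own. Each camera call takes 0.05 s, during which the arm holds its last target. There are 200 camera calls.

### The job

Set the chalk hem marker to its third notch: grip the black knob, draw the ratchet column up and stop at the third click, counted by feel (it cannot be let back down), never loading the ratchet with more than 30 N. Then press the column down with about 10 N for half a second, so that it sits firmly on its third notch, and let go; leave the things around it where they are.

Things in the scene. Friction and masses are not known exactly. Their poses are not given: they have to be found in the camera images.
- hem_marker: the stand, fixed to the counter: grey base plate 130 x 110 x 16 mm, on it an upright guide housing 44 x 44 mm that reaches 113 mm above the counter, with a dark pawl cover on its -x face. Origin: centre of the underside, on the column's axis; z is up
- column: the 16 mm square steel column that slides straight up in the housing (it cannot turn): about 0.55 kg, 1.5 N of guide friction, 90 mm of travel. A round black knob is its top. It starts fully down on its bottom stop. Let go between clicks it drops back to the last notch, or to the bottom. Its origin is the stand's while it is down and rises with it
- knob (a point): centre of the round black ribbed knob, 30 mm across and 34 mm high, on top of the column: 172 mm above the counter while the column is down
- chalk_tip (a point): tip of the blue chalk in the thin arm (8 mm wide; a 26 mm wide collar holds it) that sticks out of the column along +x, 109 mm from the axis and 46 mm below the knob's centre
- pawl_block: mount of the spring pawl hidden in the housing; origin as the stand's. The pawl's height differs from stand to stand and cannot be seen: the first click comes at 9 to 40 mm of rise, each further one 12 mm later. The force of the column on it is the load on the ratchet (at rest 3 to 8 N, the column's weight). The seat is hard: press in steps of half a millimetre
- notch3 (a point): the third tooth of the column, counted from the top: the one that must sit on the pawl; part of the column, this point is under its ledge, 13 mm in front of the axis. As a tooth passes, the upward pull climbs over about 7 mm of rise by 8 to 14 N above the 4 to 8 N of the plain lift, then falls back at once: that fall is the click. The tooth then sits 0 to 3 mm lower
- thread_spool_1: a white thread spool, 29 mm across, 46 mm high, loose on the counter near the stand, not to be moved; origin under its centre
- thread_spool_2: a red thread spool, 29 mm across, 46 mm high, loose on the counter near the stand, not to be moved; origin under its centre
- tape_measure: a yellow pocket tape, 74 x 33 x 62 mm, loose on the counter near the stand, not to be moved; origin under its centre
- tailor_chalk: a flat light-blue tailor's chalk, 34 x 52 x 8 mm, loose on the counter near the stand, not to be moved; origin under its centre

How it is judged (in metres and radians):
On the way:
1. the column is pressed down on its third notch: the pawl carries more than 11 N (weight and push together) at the third tooth (contact force between column_c13 and pawl_block above 11 N), for 0.25 s.
At the end, for the whole second after the job is handed in: The column stands still, let go, with its weight on the pawl at the third notch (more than 1 N there) (contact force between column_c13 and pawl_block above 1 N and linear speed of column below 0.01 m/s); the robot touches nothing.
It fails at once if the ratchet is loaded with more than 30 N (contact force between column and pawl_block above 30 N).
It fails at once if a white thread spool is moved by more than 15 mm (distance of thread_spool_1 from where it was at the start of the episode above 0.015 m).
It fails at once if a red thread spool is moved by more than 15 mm (distance of thread_spool_2 from where it was at the start of the episode above 0.015 m).
It fails at once if a yellow pocket tape is moved by more than 15 mm (distance of tape_measure from where it was at the start of the episode above 0.015 m).
It fails at once if a flat light-blue tailor's chalk is moved by more than 15 mm (distance of tailor_chalk from where it was at the start of the episode above 0.015 m).
It also fails if it takes over 64 s, if anything falls off the work surface, if the arm or the gripper's body presses on something with over 40 N, if the wrist force passes 120 N, or if a joint passes its speed limit or range.

## Working session

There is one attempt and no reset: what is moved stays moved. The work goes in short steps, Python scripts to look and compute and a shell command to move; the robot and the scene stay as the last step left them, time stands still between calls to the robot, and variables do not carry over. Pictures are saved under pics/ and viewed, at most 10 in all, crops included, and the job is handed in when it is done.

```bash
mkdir -p pics; python3 - <<'E'
from plant import *
import cv2
for n in("top","side"):
    cv2.imwrite(f"pics/{n}0.png",get_image(n)); c=camera_info(n); print(n,c)
s=observe();print(s,grip_point_offset if not callable(grip_point_offset) else grip_point_offset())
E
```

```text
top {'vfov': 43.12483828791433, 'cx': 274.7617704016137, 'cy': 207.08303041538565, 'camera_from_world': array([[ 1.31999196e-03, -9.99948694e-01,  1.00432736e-02,
         2.77923373e+01],
       [-9.88350147e-01, -2.83305285e-03, -1.52170826e-01,
         5.40712713e+02],
       [ 1.52191472e-01, -9.72540672e-03, -9.88303178e-01,
         9.24701095e+02],
       [ 0.00000000e+00,  0.00000000e+00,  0.00000000e+00,
         1.00000000e+00]])}
side {'vfov': 51.833138290632625, 'cx': 289.04926941405853, 'cy': 209.678051504357, 'camera_from_world': array([[-9.26226812e-01, -3.76489872e-01, -1.89543658e-02,
         5.01955452e+02],
       [-2.20009163e-01,  5.80719576e-01, -7.83811675e-01,
         1.82035171e+02],
       [ 3.06104329e-01, -7.21817255e-01, -6.20709264e-01,
         7.77071972e+02],
       [ 0.00000000e+00,  0.00000000e+00,  0.00000000e+00,
         1.00000000e+00]])}
{'clock': 0.1, 'joints': array([-1.35198795e+00,  2.76530881e-01,  1.50596545e+00, -2.49556222e-06,
        1.36071984e+00, -1.21002888e-01]), 'joint_vel': array([-3.93979593e-05,  3.03346405e-04, -1.82564645e-03, -9.45794728e-04,
       -8.22381650e-04, -1.09472277e-03]), 'joint_torque': array([ 1.75947072e-03, -4.05456841e+01, -2.37778920e+01,  7.03628571e-02,
        2.98680912e-02, -4.62727269e-05]), 'tcp_pos': array([ 191.5362369 , -541.63271326,  204.70812169]), 'orientation': array([-3.13998071e+00, -1.93549177e-04,  3.39811631e-01]), 'ft_force': array([ 0.15344376, -0.64909831,  0.87498257]), 'wrist_torque': array([ 0.00367593, -0.03139713, -0.00926836]), 'finger_force': 0.0, 'grip_width': 0.9957193202091545} 18.8
```

View pics/top0.png

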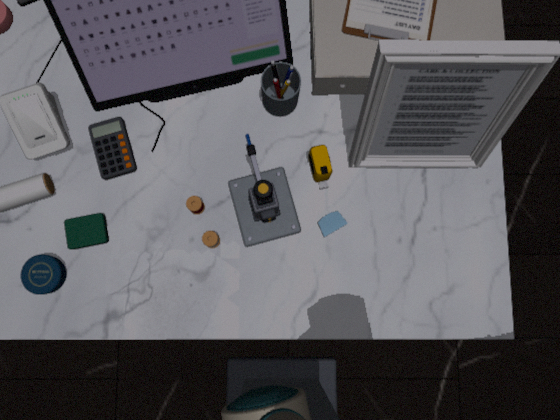

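View pics/side0.png

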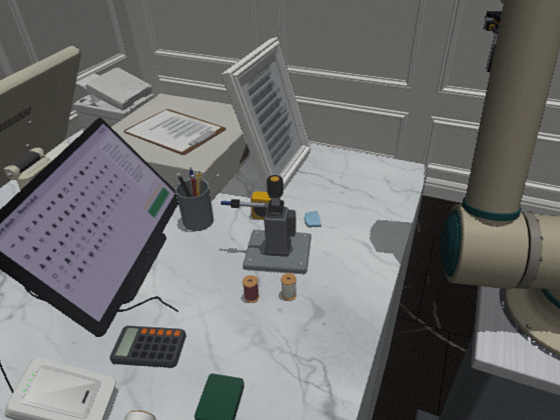

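The top view shows the knob at about (263,189) and the chalk tip at (248,136). The side view shows the knob at about (275,186) and the tip at (222,203). The spools are on the +y side, and the tape and the flat chalk are on the −y side. Next I'll triangulate these points.

```bash
cat > h.py <<'E'
import numpy as np,cv2
from plant import *
def ray(n,u,v):
    c=camera_info(n);f=210/np.tan(np.radians(c["vfov"]/2));M=c["camera_from_world"];R=M[:3,:3]
    return -R.T@M[:3,3], R.T@np.array([(u-c["cx"])/f,(v-c["cy"])/f,1])
def plane(n,u,v,z):
    o,d=ray(n,u,v);return o+d*(z-o[2])/d[2]
def tri(a,b):
    (o,d),(p,e)=ray("top",*a),ray("side",*b)
    s=np.linalg.lstsq(np.c_[d,-e],p-o,rcond=None)[0];x,y=o+d*s[0],p+e*s[1]
    return (x+y)/2,np.linalg.norm(x-y)
def proj(n,P):
    c=camera_info(n);f=210/np.tan(np.radians(c["vfov"]/2));q=c["camera_from_world"]@np.r_[P,1]
    return f*q[0]/q[2]+c["cx"],f*q[1]/q[2]+c["cy"]
E
python3 - <<'E'
from h import *
np.set_printoptions(precision=1,suppress=True)
print("knob",tri((263,189),(275,186)),plane("top",263,189,189))
print("tip",tri((248,136),(222,203)),plane("top",248,136,126))
print("spools",plane("top",195,204,46),plane("top",211,239,46));print("tape",plane("top",320,160,62),"chalk",plane("top",332,223,8))
print("base",[plane("top",*p,16) for p in((229,207),(287,168),(299,231),(247,245))])
print("frame",plane("top",385,50,200),plane("top",352,165,0)); print("pens",plane("top",281,75,150))
for n,a,b in(("top",(215,115),(345,265)),("side",(200,160),(340,310))):
    im=cv2.imread(f"pics/{n}0.png")[a[1]:b[1],a[0]:b[0]]
    cv2.imwrite(f"pics/{n}c.png",cv2.resize(im,None,fx=4,fy=4,interpolation=cv2.INTER_CUBIC))
a=cv2.imread("pics/topc.png");b=cv2.imread("pics/sidec.png")
h=600;b=cv2.resize(b,(int(b.shape[1]*1),h)) if b.shape[0]!=h else b
cv2.imwrite("pics/crop.png",cv2.resize(np.hstack([a,b]),(800,445)))
E
```

```text
knob (array([548.3,  48.4, 170.7]), np.float64(2.5339389255729525)) [546.1  48.6 189. ]
tip (array([650.3,  75.4, 122.2]), np.float64(0.32758847643312977)) [649.   75.2 126. ]
spools [545.1 173.1  46. ] [481.8 143.   46. ]
tape [623.6 -52.4  62. ] chalk [515.9 -78.7   8. ]
base [array([544.5, 114. ,  16. ]), array([619.2,   5.7,  16. ]), array([499.8, -16.3,  16. ]), array([473.6,  79.8,  16. ])]
frame [ 769.6 -144.6  200. ] [ 629.3 -119.9    0. ]
pens [747.8  19.8 150. ]
```

View pics/crop.png

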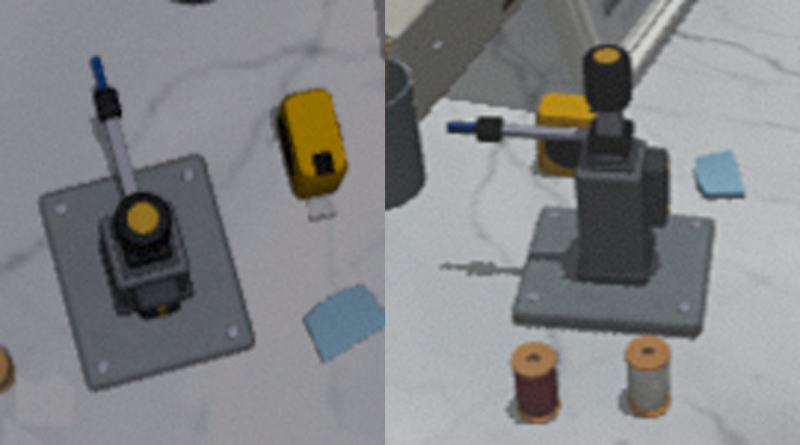

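The crop confirms it: the knob's cap centre is at about (263,188) in the top view, and there's clear room around the knob for the fingers. The axis is near (548,48) with a stand yaw of about 0.25. I'll approach above it first.

```bash

python3 -m creep '[[[0.3,0.5,0.15,0,94],[0.45,0.75,0.15,0,94],[0.45,0.75,0.15,0,94],[0.45,0.75,0.15,0,94],[0.45,0.75,0,0,94]]]'
python3 -m creep '[[[0.45,0.75,0,0,94],[0.45,0.75,0,0,94],[0.45,0.75,0,0,94],[0.45,0.75,0,0,94],[0.45,0.75,0,0,94]]]'
python3 -m creep '[[[0.45,0.75,0,0,94],[0.45,0.75,0,0,94],[0.45,0.75,0,0,94],[0.45,0.75,0,0,94],[0.45,0.75,0,0,94]]]'
python3 -m creep '[[[0.45,0.75,0,0,94],[0.45,0.75,0,0,94],[0.45,0.75,0,0,94],[0.4,0.5,0,0,94],[0,0,0,0,94]]]'
python3 - <<'E'
from h import *
np.set_printoptions(precision=1,suppress=True)
print("knob",tri((263.3,188.2),(274.9,178.6)),plane("top",263.3,188.2,189),plane("side",274.9,178.6,189))
s=observe();print(s["tcp_pos"],s["ft_force"],s["orientation"])
cv2.imwrite("pics/s1.png",get_image("side")[60:340,150:430])
E
```

```text
clock: 0.72
tcp_pos: [276.7, -399.8, 230.3]
orientation: [3.141, -0.001, 0.34]
ft_force: [0.8, -0.7, 0.2]
grip_width: 0.999
finger_force: 0.0
clock: 1.35
tcp_pos: [365.9, -249.5, 229.8]
orientation: [-3.141, -0.001, 0.34]
ft_force: [-0.7, 0.3, 0.1]
grip_width: 0.997
finger_force: 0.0
clock: 1.98
tcp_pos: [455.3, -99.6, 229.9]
orientation: [-3.141, -0.0, 0.341]
ft_force: [-0.9, 0.1, 0.0]
grip_width: 0.999
finger_force: 0.0
clock: 2.6
tcp_pos: [525.3, 10.1, 229.6]
orientation: [-3.141, 0.0, 0.343]
ft_force: [-0.4, 0.8, -0.7]
grip_width: 0.997
finger_force: 0.0
knob (array([547.2,  48. , 187.1]), np.float64(1.0320146592647597)) [547.4  48.1 189. ] [545.5  50.4 189. ]
[525.3  10.1 229.6] [-0.4  0.8 -0.7] [-3.1  0.   0.3]
```

View pics/s1.png

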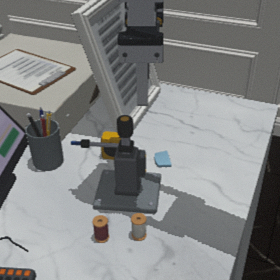

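The picture shows the gripper above and short of the knob, as expected, with nothing disturbed. I'll centre it, lower it and close.

```bash

python3 -m creep '[[[0.3,0.5,0,0,94],[0.24,0.45,0,0,94],[0,0,-0.3,0,94],[0,0,-0.4,0,94],[0,0,-0.4,0,94]]]'
python3 -m creep '[[[0,0,-0.4,0,94],[0,0,-0.39,0,94],[0,0,0,0,80],[0,0,0,0,60],[0,0,0,0,50]]]'
python3 - <<'E'
from h import *
s=observe();print(s["tcp_pos"],s["ft_force"],s["wrist_torque"])
a=get_image("side")[110:310,180:380];b=get_image("top")[90:290,180:380]
cv2.imwrite("pics/s2.png",cv2.resize(np.hstack([a,b]),(800,400)))
E
```

```text
clock: 3.28
tcp_pos: [546.3, 45.3, 183.9]
orientation: [-3.141, 0.002, 0.339]
ft_force: [0.1, -0.4, 0.1]
grip_width: 1.003
finger_force: 0.0
clock: 3.9
tcp_pos: [547.9, 45.8, 154.6]
orientation: [3.141, -0.001, 0.34]
ft_force: [-0.5, -0.1, -0.5]
grip_width: 0.716
finger_force: 0.0
[547.8574078   45.83670948 154.60287974] [-0.53944292 -0.08107268 -0.46841784] [-0.07192514  0.00505418 -0.02027929]
```

View pics/s2.png

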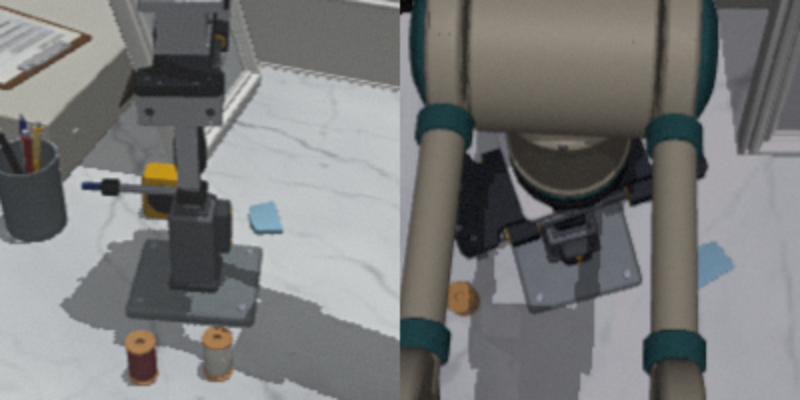

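The fingers straddle the knob, and the knob is hidden behind the near finger. I'll shift +2.5 mm in y and close.

```bash

python3 -m creep '[[[0,0.06,0,0,45],[0,0,0,0,38],[0,0,0,0,34],[0,0,0,0,31],[0,0,0,0,28]]]'
python3 -m creep '[[[0,0,0,0,25],[0,0,0,0,20],[0,0,0,0,10],[0,0,0,0,0],[0,0,0,0,0]]]'
python3 -c "
from plant import *;s=observe();print(s['tcp_pos'],s['ft_force'],s['wrist_torque'])"
```

```text
clock: 4.62
tcp_pos: [546.8, 49.4, 153.9]
orientation: [-3.139, 0.0, 0.339]
ft_force: [-1.1, 4.6, 1.0]
grip_width: 0.315
finger_force: 30.0
clock: 5.25
tcp_pos: [546.8, 49.4, 153.8]
orientation: [-3.139, 0.0, 0.34]
ft_force: [-1.4, 5.5, 0.9]
grip_width: 0.312
finger_force: 30.0
[546.79760017  49.39628837 153.84616318] [-1.40203479  5.49356096  0.87217644] [0.90173909 0.19480798 0.01211988]
```

```bash
f(){ grep -E 'clock|tcp|ft' | tr '\n' ' '; echo; }
python3 -m creep '[[[0,0.03,0,0,0],[0,0,0.01,0,0],[0,0,0.01,0,0],[0,0,0.01,0,0],[0,0,0.02,0,0]]]'|f
python3 -m creep '[[[0,0,0.01,0,0],[0,0,0.01,0,0],[0,0,0.01,0,0],[0,0,0.01,0,0],[0,0,0.01,0,0]]]'|f
python3 -m creep '[[[0,0,0.01,0,0],[0,0,0.01,0,0],[0,0,0.01,0,0],[0,0,0.01,0,0],[0,0,0.01,0,0]]]'|f
python3 -m creep '[[[0,0,0.01,0,0],[0,0,0.01,0,0],[0,0,0.01,0,0],[0,0,0.01,0,0],[0,0,0.01,0,0]]]'|f
```

```text
clock: 5.88 tcp_pos: [546.8, 49.4, 155.0] ft_force: [-0.8, 2.3, -6.4] 
clock: 6.5 tcp_pos: [546.8, 49.4, 157.8] ft_force: [-1.4, 1.3, -7.9] 
clock: 7.12 tcp_pos: [546.9, 49.4, 159.8] ft_force: [-4.3, 1.6, -7.3] 
clock: 7.75 tcp_pos: [546.9, 49.4, 161.8] ft_force: [-3.4, 1.3, -7.7]
```

```bash
f(){ grep -E 'clock|tcp|ft' | tr '\n' ' '; echo; }
python3 -m creep '[[[0,0,0.01,0,0],[0,0,0.01,0,0],[0,0,0.01,0,0],[0,0,0.01,0,0],[0,0,0.01,0,0]]]'|f
python3 -m creep '[[[0,0,0.01,0,0],[0,0,0.01,0,0],[0,0,0.01,0,0],[0,0,0.01,0,0],[0,0,0.01,0,0]]]'|f
python3 -m creep '[[[0,0,0.01,0,0],[0,0,0.01,0,0],[0,0,0.01,0,0],[0,0,0.01,0,0],[0,0,0.01,0,0]]]'|f
python3 -m creep '[[[0,0,0.01,0,0],[0,0,0.01,0,0],[0,0,0.01,0,0],[0,0,0.01,0,0],[0,0,0.01,0,0]]]'|f
python3 -m creep '[[[0,0,0.01,0,0],[0,0,0.01,0,0],[0,0,0.01,0,0],[0,0,0.01,0,0],[0,0,0.01,0,0]]]'|f
python3 -m creep '[[[0,0,0.01,0,0],[0,0,0.01,0,0],[0,0,0.01,0,0],[0,0,0.01,0,0],[0,0,0.01,0,0]]]'|f
python3 -m creep '[[[0,0,0.01,0,0],[0,0,0.01,0,0],[0,0,0.01,0,0],[0,0,0.01,0,0],[0,0,0.01,0,0]]]'|f
python3 -m creep '[[[0,0,0.01,0,0],[0,0,0.01,0,0],[0,0,0.01,0,0],[0,0,0.01,0,0],[0,0,0.01,0,0]]]'|f
python3 -m creep '[[[0,0,0.01,0,0],[0,0,0.01,0,0],[0,0,0.01,0,0],[0,0,0.01,0,0],[0,0,0.01,0,0]]]'|f
python3 -m creep '[[[0,0,0.01,0,0],[0,0,0.01,0,0],[0,0,0.01,0,0],[0,0,0.01,0,0],[0,0,0.01,0,0]]]'|f
```

```text
clock: 8.38 tcp_pos: [546.9, 49.4, 163.8] ft_force: [-5.5, 1.7, -6.5] 
clock: 9.0 tcp_pos: [546.9, 49.4, 165.2] ft_force: [-4.1, 0.5, -12.6] 
clock: 9.62 tcp_pos: [546.9, 49.4, 167.4] ft_force: [-4.1, 0.6, -17.8] 
clock: 10.25 tcp_pos: [546.9, 49.4, 169.5] ft_force: [-3.9, 1.1, -20.9] 
clock: 10.88 tcp_pos: [547.0, 49.4, 174.9] ft_force: [-9.6, 0.7, -5.1] 
clock: 11.5 tcp_pos: [547.0, 49.4, 176.7] ft_force: [-8.0, 0.6, -7.9] 
clock: 12.12 tcp_pos: [546.9, 49.4, 177.4] ft_force: [-6.0, 0.7, -14.0] 
clock: 12.75 tcp_pos: [546.9, 49.4, 178.7] ft_force: [-5.7, 0.3, -16.8] 
clock: 13.38 tcp_pos: [546.9, 49.4, 180.3] ft_force: [-5.1, 0.8, -18.8] 
clock: 14.0 tcp_pos: [546.9, 49.4, 181.7] ft_force: [-4.9, 0.6, -20.5]
```

```bash
f(){ grep -E 'clock|tcp|ft' | tr '\n' ' '; echo; }
python3 -m creep '[[[0,0,0.01,0,0],[0,0,0.01,0,0],[0,0,0.01,0,0],[0,0,0.01,0,0],[0,0,0.01,0,0]]]'|f
python3 -m creep '[[[0,0,0.01,0,0],[0,0,0.01,0,0],[0,0,0.01,0,0],[0,0,0.01,0,0],[0,0,0.01,0,0]]]'|f
python3 -m creep '[[[0,0,0.01,0,0],[0,0,0.01,0,0],[0,0,0.01,0,0],[0,0,0.01,0,0],[0,0,0.01,0,0]]]'|f

```

```text
clock: 14.62 tcp_pos: [547.0, 49.4, 186.9] ft_force: [-10.0, -0.2, -4.1] 
clock: 15.25 tcp_pos: [547.0, 49.4, 188.7] ft_force: [-9.2, -1.0, -8.0] 
clock: 15.88 tcp_pos: [546.9, 49.4, 189.5] ft_force: [-6.7, 0.6, -14.2]
```

```bash
f(){ grep -E 'clock|tcp|ft' | tr '\n' ' '; echo; }
python3 -m creep '[[[0,0,0.01,0,0],[0,0,0.01,0,0],[0,0,0.01,0,0],[0,0,0.01,0,0],[0,0,0.01,0,0]]]'|f
python3 -m creep '[[[0,0,0.01,0,0],[0,0,0.01,0,0],[0,0,0.01,0,0],[0,0,0.01,0,0],[0,0,0.01,0,0]]]'|f
python3 -m creep '[[[0,0,0.01,0,0],[0,0,0.01,0,0],[0,0,0.01,0,0],[0,0,0.01,0,0],[0,0,0,0,0]]]'|f

```

```text
clock: 16.5 tcp_pos: [546.9, 49.4, 190.7] ft_force: [-6.7, 0.8, -17.1] 
clock: 17.12 tcp_pos: [546.9, 49.4, 192.2] ft_force: [-5.5, -0.3, -17.8] 
clock: 17.75 tcp_pos: [546.9, 49.4, 193.5] ft_force: [-5.6, 0.3, -19.1]
```

```bash
f(){ grep -E 'clock|tcp|ft' | tr '\n' ' '; echo; }
python3 -m creep '[[[0,0,0.01,0,0],[0,0,0.01,0,0],[0,0,0.01,0,0],[0,0,0,0,0],[0,0,0,0,0]]]'|f

```

```text
clock: 18.38 tcp_pos: [547.0, 49.4, 197.0] ft_force: [-8.5, 0.7, -9.5]
```

The third click is felt: the pull fell from 19 to 9.5 N and the tool jumped 3.5 mm, matching the 12 mm spacing. Now I'll lower it gently onto the seat.

```bash
f(){ grep -E 'clock|tcp|ft' | tr '\n' ' '; echo; }
python3 -m creep '[[[0,0,-0.0125,0,0],[0,0,0,0,0],[0,0,-0.0125,0,0],[0,0,0,0,0],[0,0,0,0,0]]]'|f
python3 -m creep '[[[0,0,-0.0125,0,0],[0,0,0,0,0],[0,0,-0.0125,0,0],[0,0,0,0,0],[0,0,0,0,0]]]'|f

```

```text
clock: 19.0 tcp_pos: [547.0, 49.4, 197.0] ft_force: [-9.1, 0.0, -5.7] 
clock: 19.62 tcp_pos: [547.0, 49.4, 196.6] ft_force: [-10.0, 0.1, -2.3]
```

```bash
f(){ grep -E 'clock|tcp|ft' | tr '\n' ' '; echo; }
python3 -m creep '[[[0,0,-0.0125,0,0],[0,0,0,0,0],[0,0,-0.0125,0,0],[0,0,0,0,0],[0,0,0,0,0]]]'|f
python3 -m creep '[[[0,0,-0.0125,0,0],[0,0,0,0,0],[0,0,0,0,0],[0,0,0,0,0],[0,0,0,0,0]]]'|f

```

```text
clock: 20.25 tcp_pos: [547.0, 49.4, 196.1] ft_force: [-11.0, 1.0, 0.3] 
clock: 20.88 tcp_pos: [547.1, 49.4, 195.9] ft_force: [-10.9, 0.0, 1.0]
```

```bash
f(){ grep -E 'clock|tcp|ft' | tr '\n' ' '; echo; }
python3 -m creep '[[[-0.015,0,0,0,0],[-0.015,0,0,0,0],[0,0,0,0,0],[0,0,0,0,0],[0,0,0,0,0]]]'|f
python3 -m creep '[[[0,0,-0.0125,0,0],[0,0,0,0,0],[0,0,0,0,0],[0,0,0,0,0],[0,0,0,0,0]]]'|f
python3 -m creep '[[[0,0,-0.0125,0,0],[0,0,0,0,0],[0,0,0,0,0],[0,0,0,0,0],[0,0,0,0,0]]]'|f

```

```text
clock: 21.5 tcp_pos: [547.1, 49.4, 196.0] ft_force: [-8.6, 0.0, -0.3] 
clock: 22.12 tcp_pos: [547.1, 49.4, 195.6] ft_force: [-8.0, 0.3, 0.6] 
clock: 22.75 tcp_pos: [547.1, 49.4, 194.2] ft_force: [-8.5, 0.1, -3.9]
```

```bash
f(){ grep -E 'clock|tcp|ft' | tr '\n' ' '; echo; }
python3 -m creep '[[[0,0,-0.0125,0,0],[0,0,0,0,0],[0,0,0,0,0],[0,0,0,0,0],[0,0,0,0,0]]]'|f
python3 -m creep '[[[0,0,-0.0125,0,0],[0,0,0,0,0],[0,0,0,0,0],[0,0,0,0,0],[0,0,0,0,0]]]'|f
python3 -m creep '[[[0,0,-0.0125,0,0],[0,0,0,0,0],[0,0,0,0,0],[0,0,0,0,0],[0,0,0,0,0]]]'|f

```

```text
clock: 23.38 tcp_pos: [547.0, 49.4, 193.5] ft_force: [-7.7, -0.5, -3.9] 
clock: 24.0 tcp_pos: [547.1, 49.4, 193.0] ft_force: [-7.7, 1.3, -5.2] 
clock: 24.62 tcp_pos: [547.0, 49.4, 192.4] ft_force: [-7.4, -0.0, -4.9]
```

```bash
f(){ grep -E 'clock|tcp|ft' | tr '\n' ' '; echo; }
python3 -m creep '[[[0,0,-0.0125,0,0],[0,0,0,0,0],[0,0,0,0,0],[0,0,0,0,0],[0,0,0,0,0]]]'|f
python3 -m creep '[[[0,0,-0.0125,0,0],[0,0,0,0,0],[0,0,0,0,0],[0,0,0,0,0],[0,0,0,0,0]]]'|f
python3 -m creep '[[[0,0,-0.0125,0,0],[0,0,0,0,0],[0,0,0,0,0],[0,0,0,0,0],[0,0,0,0,0]]]'|f

```

```text
clock: 25.25 tcp_pos: [547.0, 49.4, 191.9] ft_force: [-7.4, 1.5, -4.7] 
clock: 25.88 tcp_pos: [547.0, 49.4, 191.4] ft_force: [-6.7, -0.1, -4.2] 
clock: 26.5 tcp_pos: [547.0, 49.4, 190.9] ft_force: [-7.6, 0.8, -4.4]
```

```bash
f(){ grep -E 'clock|tcp|ft' | tr '\n' ' '; echo; }
python3 -m creep '[[[0,0,-0.0125,0,0],[0,0,0,0,0],[0,0,0,0,0],[0,0,0,0,0],[0,0,0,0,0]]]'|f
python3 -m creep '[[[0,0,-0.0125,0,0],[0,0,0,0,0],[0,0,0,0,0],[0,0,0,0,0],[0,0,0,0,0]]]'|f

```

```text
clock: 27.12 tcp_pos: [547.0, 49.4, 190.4] ft_force: [-8.4, 0.5, -3.5] 
clock: 27.75 tcp_pos: [547.0, 49.4, 189.9] ft_force: [-7.4, 0.2, -4.7]
```

No seat yet, so I'll check the column's real height in the pictures.

```bash
python3 - <<'E'
from h import *
np.set_printoptions(precision=1,suppress=True)
b0=cv2.imread("pics/side0.png");b=get_image("side")
def tip(im):
    h=cv2.cvtColor(im,cv2.COLOR_BGR2HSV)[130:230,205:245];m=cv2.inRange(h,(105,110,40),(130,255,255))
    y,x=np.nonzero(m);return x.min()+205,x.mean()+205,y.mean()+130,len(x)
print(tip(b0),tip(b)); p=np.array([651,75,126.])
for r in(24,28,32,36,40): print(r,np.subtract(proj("side",p+[0,0,r]),proj("side",p)))
cv2.imwrite("pics/s3.png",cv2.resize(np.hstack([b0[110:310,180:380],b[110:310,180:380]]),(800,400)))
E
```

```text
(np.int64(221), np.float64(225.17391304347825), np.float64(202.1304347826087), 23) (np.int64(219), np.float64(222.6153846153846), np.float64(187.5), 26)
24 [ -1.4 -10. ]
28 [ -1.7 -11.7]
32 [ -1.9 -13.4]
36 [ -2.2 -15.1]
40 [ -2.4 -16.8]
```

View pics/s3.png

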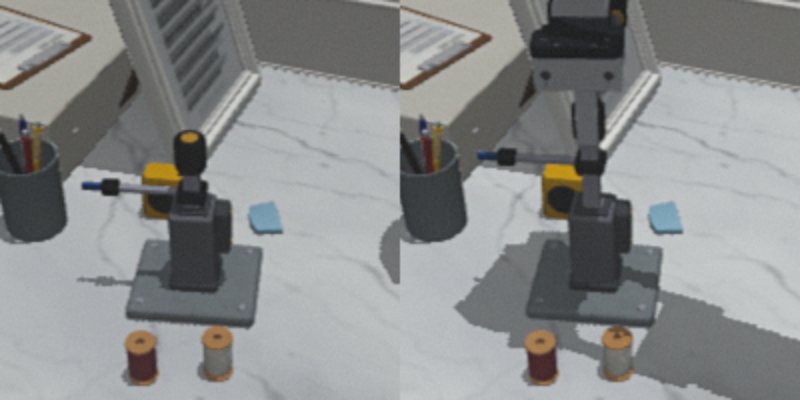

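The column has risen about 35 mm with no slip in the grip, and both spools are in place. That's below where tooth 3 should have latched, so it may not have snapped fully and slid back. A short pull up will tell: plain force means it's latched, a ramp means it isn't.

```bash
f(){ grep -E 'clock|tcp|ft' | tr '\n' ' '; echo; }
python3 -m creep '[[[0,0,0.015,0,0],[0,0,0.015,0,0],[0,0,0.015,0,0],[0,0,0.015,0,0],[0,0,0.015,0,0]]]'|f

```

```text
clock: 28.42 tcp_pos: [546.9, 49.4, 190.6] ft_force: [-3.4, 0.2, -15.0]
```

The force is on the ramp again at −15 N, so tooth 3 wasn't latched. I'll pull through it and further, to about 199–200, well short of tooth 4 at about 207.

```bash
f(){ grep -E 'clock|tcp|ft' | tr '\n' ' '; echo; }
python3 -m creep '[[[0,0,0.01,0,0],[0,0,0.01,0,0],[0,0,0.01,0,0],[0,0,0.01,0,0],[0,0,0.01,0,0]]]'|f
python3 -m creep '[[[0,0,0.01,0,0],[0,0,0.01,0,0],[0,0,0.01,0,0],[0,0,0.01,0,0],[0,0,0.01,0,0]]]'|f
python3 -m creep '[[[0,0,0.01,0,0],[0,0,0.01,0,0],[0,0,0.01,0,0],[0,0,0,0,0],[0,0,0,0,0]]]'|f

```

```text
clock: 29.05 tcp_pos: [546.9, 49.4, 191.1] ft_force: [-0.8, 0.1, -17.8] 
clock: 29.68 tcp_pos: [546.8, 49.4, 193.2] ft_force: [2.6, -0.4, -21.1] 
clock: 30.3 tcp_pos: [546.9, 49.4, 196.3] ft_force: [2.6, -0.2, -7.7]
```

```bash
f(){ grep -E 'clock|tcp|ft' | tr '\n' ' '; echo; }
python3 -m creep '[[[0,0,0.01,0,0],[0,0,0.01,0,0],[0,0,0.01,0,0],[0,0,0.01,0,0],[0,0,0,0,0]]]'|f
python3 -m creep '[[[0,0,0.01,0,0],[0,0,0.01,0,0],[0,0,0,0,0],[0,0,0,0,0],[0,0,0,0,0]]]'|f

```

```text
clock: 30.92 tcp_pos: [546.8, 49.4, 196.3] ft_force: [4.0, 0.3, -6.6] 
clock: 31.55 tcp_pos: [546.8, 49.4, 196.7] ft_force: [5.4, 0.5, -9.5]
```

```bash
f(){ grep -E 'clock|tcp|ft' | tr '\n' ' '; echo; }
python3 -m creep '[[[0,0,0.01,0,0],[0,0,0.01,0,0],[0,0,0.01,0,0],[0,0,0.01,0,0],[0,0,0,0,0]]]'|f

```

```text
clock: 32.17 tcp_pos: [546.8, 49.4, 199.1] ft_force: [4.9, 0.0, -4.4]
```

```bash
f(){ grep -E 'clock|tcp|ft' | tr '\n' ' '; echo; }
python3 -m creep '[[[0,0,-0.0125,0,0],[0,0,0,0,0],[0,0,-0.0125,0,0],[0,0,0,0,0],[0,0,0,0,0]]]'|f
python3 -m creep '[[[0,0,-0.0125,0,0],[0,0,0,0,0],[0,0,-0.0125,0,0],[0,0,0,0,0],[0,0,0,0,0]]]'|f
python3 -m creep '[[[0,0,-0.0125,0,0],[0,0,0,0,0],[0,0,-0.0125,0,0],[0,0,0,0,0],[0,0,0,0,0]]]'|f

```

```text
clock: 32.8 tcp_pos: [546.8, 49.4, 198.2] ft_force: [4.8, 1.5, 4.5] 
clock: 33.42 tcp_pos: [546.8, 49.4, 197.7] ft_force: [4.1, 0.4, 7.6] 
clock: 34.05 tcp_pos: [546.8, 49.4, 197.3] ft_force: [3.4, 0.1, 10.1]
```

```bash
f(){ grep -E 'clock|tcp|ft' | tr '\n' ' '; echo; }
python3 -m creep '[[[0,0,-0.0125,0,0],[0,0,0,0,0],[0,0,0,0,0],[0,0,0,0,0],[0,0,0,0,0]]]'|f
python3 -m creep '[[[0,0,0,0,0],[0,0,0,0,0],[0,0,0,0,0],[0,0,0,0,0],[0,0,0,0,0]]]'|f

```

```text
clock: 34.67 tcp_pos: [546.8, 49.4, 197.2] ft_force: [4.0, 0.8, 11.4] 
clock: 35.3 tcp_pos: [546.8, 49.4, 197.2] ft_force: [3.2, 0.7, 11.9]
```

The column is firmly seated: +12 N of push is held steady for over 0.6 s, and the height matches the three 12 mm teeth. I'll ease off, open the fingers and retreat upward.

```bash

python3 -m creep '[[[0,0,0.0125,0,0],[0,0,0.0125,0,0],[0,0,0.0125,0,0],[0,0,0,0,0],[0,0,0,0,0]]]'
python3 -m creep '[[[0,0,0,0,40],[0,0,0,0,60],[0,0,0,0,80],[0,0,0,0,94],[0,0,0,0,94]]]'
python3 - <<'E'
from h import *
b0=cv2.imread("pics/side0.png");b=get_image("side")
def tip(im):
    h=cv2.cvtColor(im,cv2.COLOR_BGR2HSV)[130:230,205:245];m=cv2.inRange(h,(105,110,40),(130,255,255))
    y,x=np.nonzero(m);return x.mean()+205,y.mean()+130,len(x)
print(tip(b0),tip(b)); p=np.array([651,75,126.])
for r in(32,36,40,44): print(r,np.subtract(proj("side",p+[0,0,r]),proj("side",p)))
E
```

```text
clock: 35.92
tcp_pos: [546.8, 49.4, 197.7]
orientation: [3.141, -0.002, 0.34]
ft_force: [4.4, 0.6, 6.4]
grip_width: 0.32
finger_force: 30.0
clock: 36.55
tcp_pos: [545.8, 49.4, 196.2]
orientation: [-3.142, 0.001, 0.34]
ft_force: [0.0, -0.4, -0.2]
grip_width: 0.812
finger_force: 0.0
(np.float64(225.17391304347825), np.float64(202.1304347826087), 23) (np.float64(222.3), np.float64(183.56666666666666), 30)
32 [ -1.94262745 -13.35479423]
36 [ -2.19205978 -15.06954275]
40 [ -2.44300413 -16.79468577]
44 [ -2.69547429 -18.53031809]
```

With the fingers off it, the column stays 44 mm up. Retreating.

```bash

python3 -m creep '[[[0,0,0,0,94],[0,0,0.2,0,94],[0,0,0.4,0,94],[0,0,0.5,0,94],[0,0,0.5,0,94]]]'
python3 -m creep '[[[0,0,0.4,0,94],[0,0,0.2,0,94],[0,0,0,0,94],[0,0,0,0,94],[0,0,0,0,94]]]'
python3 - <<'E'
from h import *
b=get_image("side");cv2.imwrite("pics/s4.png",b[110:310,180:380])
h=cv2.cvtColor(b,cv2.COLOR_BGR2HSV)[130:230,205:245];y,x=np.nonzero(cv2.inRange(h,(105,110,40),(130,255,255)));print(y.mean()+130)
E
```

```text
clock: 37.22
tcp_pos: [546.4, 49.4, 262.4]
orientation: [3.141, -0.002, 0.34]
ft_force: [0.7, 0.6, -0.3]
grip_width: 0.998
finger_force: 0.0
clock: 37.85
tcp_pos: [545.6, 49.4, 283.6]
orientation: [-3.141, 0.002, 0.34]
ft_force: [0.5, -0.1, -0.8]
grip_width: 1.0
finger_force: 0.0
183.73913043478262
```

View pics/s4.png

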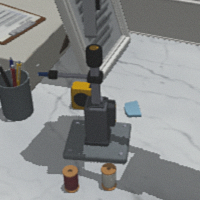

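The picture shows the column standing raised with its chalk tip unchanged (row 183.7 in the full side view). The gripper is clear above the knob, and the spools, tape and chalk are in place.

```bash
python3 -c "
from plant import *;print(finish_job())"
```

```text
the job is handed in; nothing more can be done
None
```

I handed the job in with the column about 44 mm up on what I count by feel as its third notch; it was pressed down at about 11–12 N for over half a second and let go, and the things around it look unmoved, though the judge returned no verdict.

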